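Test and reset the locked-up bench control unit

ROBOT

A 6-joint arm with a two-finger parallel gripper is mounted at the origin on a cart in front of the work surface, level with it; the furniture and walls round the work are solid. World frame = base frame: x ahead of the robot, y to its left, z up, the work surface at z = 0. Lengths are in mm, angles in rad, forces in N, time in s.
With the tool pointing down it reaches from about 300 to 775 mm from the base axis. Payload 14.6 kg.
Tool frame: the origin (TCP) lies midway between the tips of the shut fingers; the grasp point (between the pads) lies grasp_offset behind it (grasp_offset is the distance from the TCP to the grasp point, in mm); z points along the fingers, y is the line along which they close (so a half turn about z gives the same grasp; the last joint's range is limited). The gripper opens to 94 mm and grips with 3 to 60 N. Pads are 16 mm wide; open, the fingers measure 119 mm over their backs; the gripper's body (75 mm by 177 mm) begins 78 mm behind the grasp point.
Start: joints at [-1.344, 0.3, 1.521, -0, 1.321, -0.067], TCP at [159.268, -526.424, 182.946] pointing down, gripper open.
Joint ranges: [-3.03, 3.03], [-0.79, 2.21], [0.23, 2.52], [-1.04, 4.18], [0, 3.07], [-2.55, 2.55]. Speed limits (rad/s): [2.22, 2.22, 2.57, 3.14, 3.14, 3.14].

INTERFACE

Orientations are given as [roll, pitch, yaw] about the fixed x, y, z axes, in that order (R = Rz(yaw) Ry(pitch) Rx(roll)).
In Python, from cell import * gives the robot as it stands. The module is installed in compiled form; this text tells all that it offers.
- The arm moves only by the shell command python3 -m jog 'ROWS' [FORCE]. ROWS is JSON, a list of rows, each a list of 3 entries, a list of its own where there are three numbers: the finger opening in mm, from 0 to 94, then the shift along the tool's x, y, z in units of 50 mm (1.0 is 50 mm), then the turn about the tool's z in units of 180 degrees (1.0 is 180 degrees). In form: [[fingers, [dx, dy, dz], twist], ...]. A call has 1 to 20 rows; each row shifts and turns the commanded pose from where the row before left it, along the tool's axes as they then stand; what a row does not reach is not made up. A row lasts 1/10 s, in which the tool goes at most 50 mm and 8.59 degrees, less where a joint would pass 70% of its speed; a pose out of reach is approached as far as the arm can. A call with a number of a shift or a turn outside -1 to 1 is refused whole. A call with a gripper value outside its range is refused whole. The fingers move at their own pace and stop on an object; FORCE is the grip in N (left out, the last holds). Time passes only in rows, so rows that do not move let the fingers close. It gives the time, the measured TCP pose, the force, the opening and the grip force at its end, in the units of the state.
- read_state(): the state, without advancing time (a new reading comes with each control period).
- camera(name): name is "scene" or "top" or "wrist"; returns the picture (480x640x3 uint8, red, green, blue); there is no depth.
- calibration(name): a dict with "mtx" (3x3 intrinsics, pixels), "distortion" ([k1, k2, p1, p2, k3] as OpenCV has them; the pictures are not rectified), "cam_to_world" (4x4, takes a point from camera to world coordinates); the wrist camera has in their place "hand_eye" (4x4, takes a point from camera to tool coordinates, whose origin is the TCP and whose axes are the flange's). Camera axes: x right, y down, z forward; pixel columns grow to the right and rows downward; lengths in mm; the calibration is good to about 2 mm. A picture is of the moment at which its call begins: read the wrist's pose just before it. calibration takes no time and is no camera call.
- sign_off(): hands the job in; it is judged then, once.
Trained networks look in the newest picture that a camera, given by its name, has taken for a name from the list of things; names that differ only in an ending like _2 or _b are one class to them, and where a whole thing is asked for, a point or a joint stands for the part that bears it (a point fixed in the world has none). Each returns a list of dicts, best first, with "conf" (0 to 1); they miss things now and then, are a little off and sometimes report something else, mostly with a low value. They report only what shows in the picture. A call takes as long as a camera call. They do not tell look-alikes from the thing itself.
- regions_of(camera, query): "pixels" (480x640 bool, what is visible of it) and "rect" ([centre column, centre row, width, height] in pixels, round what is visible of it).
The state is a dict: "clock": time; "joints": joint angles; "qd": joint speeds; "effort": joint torques, N m; "eef_pos": TCP position; "eef_rot": TCP orientation; "wrist_force": force on the tool from outside, world axes, zero at the start; "moment": the same for the moment, N m; "finger_gap": finger opening in mm; "finger_force": force on a finger pad.
Only numpy, scipy, OpenCV 4.12 (cv2) and the standard library are available. Lean on these libraries where they do the work, as an engineer would, in place of code of your own. Each camera call takes 0.05 s, during which the arm holds its last target. There are 200 camera calls.

TASK

The bench control unit has locked up: first press the raised push button on its top fully down and let it spring back. Then with the gripper take the metal stylus out of its stand, reach its thin end through the round opening in the top of the unit and hold the recessed reset button fully down. Finish while still gripping the stylus and holding the button down, and leave the beaker, the dropper bottle and the small bottle where they stand.

Things in the scene. Friction and masses are not known exactly. Their poses are not given: they have to be found in the camera images.
- controller: Bench control unit, a low box fixed to the worktop, 120 (x) x 170 (y) x 70 mm high, grey, off-white top, dark flat display on the far part of the top. Origin: centre of its underside; z up, x towards the display edge; turned up to 0.35 rad. In its own x, y the push button is centred at (-22, +45) mm and the round opening at (-22, -45) mm.
- test_button (a joint): Travel of the raised push button: 0 released, 0.005 m fully down. It moves straight down; a spring returns it; fully down takes about 4 N.
- test_button_top (a point): Centre of the top face of the raised push button, a dark disc 22 mm across standing 9 mm proud of a grey collar of 38 mm on the unit, 91 mm above the worktop when released; moves down with the button by 5 mm.
- aperture (a point): Centre of the round 14 mm opening in the unit's top face (z 70 mm), in a thin steel rim of about 24 mm outer diameter. Below it a straight 14 mm well goes down 25 mm.
- reset_top (a point): Centre of the top face of the recessed reset button, a pale disc 13 mm across in the well under the opening, 14 mm below the unit's top face when released; moves straight down with it.
- reset_button (a joint): Travel of the reset button: 0 released, 0.005 m fully down. A spring resists with 2 N at the start and about 4.5 N fully down; the stop there is rigid.
- stand: Stylus stand, fixed to the worktop: a dark foot plate 70 x 70 x 12 mm and a grey square post 36 x 36 mm up to 62 mm, with a 10 mm bore straight down its middle. Origin at the centre of its underside, z up. It stands to the left or to the right of the control unit.
- stylus: Loose metal stylus, about 45 g, 130 mm long, upright in the stand at the start. Steel shank 6 mm in diameter and 60 mm long below, then a round handle 16 mm in diameter and 70 mm long whose lower shoulder rests on the post. Origin at the thin end, z along it towards the handle. Must be raised 60 mm to leave the stand.
- stylus_tip (a point): Centre of the flat face at the thin end of the stylus.
- stylus_grip (a point): Point on the stylus axis in the handle, 105 mm from the thin end, 25 mm below the top of the handle: a good place to grip it from above.
- beaker: Bystander: small glass beaker, 60 mm across, 62 mm high, loose, on the other side of the unit from the stand. Origin at the centre of its underside.
- dropper: Bystander: amber dropper bottle, 30 mm across, 93 mm high, loose, behind the unit on the left. Origin at the centre of its underside.
- small_bottle: Bystander: small capped reagent bottle, 47 mm across, 102 mm high, loose, behind the unit on the right. Origin at the centre of its underside.
There are look-alikes about, which are no part of the job. What is shaped like the controller but yellow is not meant.

How it is judged (in metres and radians):
On the way, in this order (a step that is already met when the one before it is completed fails the run):
1. the raised push button is pressed fully down (value of joint test_button above 0.0042 m), for 0.05 s.
2. the raised push button has sprung back (value of joint test_button below 0.001 m), for 0.1 s.
3. the reset button is held down with the gripped stylus (value of joint reset_button above 0.004 m and distance between stylus_tip and reset_top below 0.009 m and contact force between stylus and controller above 1.5 N and contact force between the fingers and stylus above 2 N), for 0.3 s.
At the end, for the whole second after the job is handed in: Reset button at least 4 of its 5 mm down with the stylus tip on it (within 9 mm of its top centre), the stylus pushing the unit with over 1.5 N and gripped by the fingers with over 2 N; raised push button released (under 1 mm down); all through the last second (all of step 3 and value of joint test_button below 0.001 m); the arm keeps its last pose, push and grip.
It fails at once if the beaker is moved by more than 30 mm or knocked over (distance of beaker from where it was at the start of the episode above 0.03 m or angle between beaker's own z axis and vertical above 0.5 rad).
It fails at once if the dropper bottle is moved by more than 30 mm or knocked over (distance of dropper from where it was at the start of the episode above 0.03 m or angle between dropper's own z axis and vertical above 0.5 rad).
It fails at once if the small bottle is moved by more than 30 mm or knocked over (distance of small_bottle from where it was at the start of the episode above 0.03 m or angle between small_bottle's own z axis and vertical above 0.5 rad).
It also fails if it takes over 51 s, if anything falls off the work surface, if the arm or the gripper's body presses on something with over 40 N, if the wrist force passes 120 N, or if a joint passes its speed limit or range.

## Working session

There is one attempt and no reset: what is moved stays moved. The work goes in short steps, Python scripts to look and compute and a shell command to move; the robot and the scene stay as the last step left them, time stands still between calls to the robot, and variables do not carry over. Pictures are saved under pics/ and viewed, at most 10 in all, crops included, and the job is handed in when it is done.

```bash
mkdir -p pics; cat > h.py <<'E'
from cell import *
import numpy as np, cv2
from scipy.spatial.transform import Rotation as R
def T_cam(name, st=None):
    c=calibration(name)
    if name!='wrist': return np.array(c['cam_to_world'])
    T=np.eye(4); T[:3,:3]=R.from_euler('xyz',st['eef_rot']).as_matrix(); T[:3,3]=st['eef_pos']
    return T@np.array(c['hand_eye'])
def ray(name,px,T):
    c=calibration(name)
    p=cv2.undistortPoints(np.array(px,float).reshape(-1,1,2),np.array(c['mtx']),np.array(c['distortion'])).reshape(-1,2)
    d=np.c_[p,np.ones(len(p))]@T[:3,:3].T
    return T[:3,3],d
def atz(name,px,T,z):
    o,d=ray(name,px,T); return o+d*((z-o[2])/d[:,2])[:,None]
def proj(name,P,T):
    c=calibration(name); W=np.linalg.inv(T)
    return cv2.projectPoints(np.array(P,float).reshape(-1,1,3),cv2.Rodrigues(W[:3,:3])[0],W[:3,3],np.array(c['mtx']),np.array(c['distortion']))[0].reshape(-1,2)
def save(n,im): cv2.imwrite('pics/'+n,im[:,:,::-1])
E
python3 - <<'E'
from h import *
np.set_printoptions(precision=1,suppress=True)
st=read_state();print(st)
ims=[]
for n in ['scene','top','wrist']:
    im=camera(n);ims.append(im);save(n+'.png',im)
    print(n,T_cam(n,st)[:3,3],T_cam(n,st)[:3,2])
    for q in ['controller','stand','stylus','beaker','dropper','small_bottle','test_button_top']:
        for r in regions_of(n,q)[:4]:
            print(n,q,round(r['conf'],2),np.round(r['rect']),atz(n,[r['rect'][:2]],T_cam(n,st),0)[0])
E
```

```text
{'clock': 0.0, 'joints': array([-1.3,  0.3,  1.5,  0. ,  1.3, -0.1]), 'qd': array([ 0., -0.,  0.,  0.,  0., -0.]), 'effort': array([ -0. , -53.2, -35.3,   0.1,   0. ,  -0. ]), 'eef_pos': array([ 159.2, -526.2,  182.4]), 'eef_rot': array([-3.1, -0. ,  0.3]), 'wrist_force': array([ 0.3, -0. ,  0. ]), 'moment': array([ 0., -0., -0.]), 'finger_force': 0.0, 'finger_gap': 94.146639935858}
scene [-52.1 924.7 979.9] [ 0.5 -0.5 -0.7]
scene controller 0.93 [221. 381. 102. 111.] [522.2 567.4   0. ]
scene controller 0.76 [377. 240.  74.  75.] [526.7  42.3  -0. ]
scene stand 0.58 [409. 197.  29.  36.] [ 562.7 -150.6    0. ]
scene stylus 0.44 [413. 173.   9.  25.] [ 613.9 -245.3    0. ]
scene beaker 0.59 [312. 289.  31.  40.] [543.2 268.6   0. ]
scene beaker 0.57 [411. 197.  25.  37.] [ 558.3 -153.1    0. ]
scene dropper 0.53 [259. 252.  16.  33.] [723.  257.6   0. ]
scene small_bottle 0.58 [360. 167.  21.  40.] [ 746.6 -172.5    0. ]
scene test_button_top 0.72 [378. 240.  74.  76.] [525.4  40.3   0. ]
scene test_button_top 0.68 [412. 171.   7.  28.] [ 621.  -249.9    0. ]
scene test_button_top 0.44 [380. 238.  10.   9.] [526.8  29.1   0. ]
top [ 467.5  213.4 1199.2] [ 0.1 -0.  -1. ]
top controller 0.79 [360. 288.  81.  64.] [511.1  63.    0. ]
top controller 0.55 [156. 289.  87.  67.] [495.2 582.5   0. ]
top stand 0.95 [437. 277.  31.  37.] [ 545.7 -135.2    0. ]
top stand 0.73 [445. 276.  14.  10.] [ 549.  -155.9    0. ]
top beaker 0.72 [270. 280.  26.  22.] [527.3 293.6   0. ]
top beaker 0.67 [360. 289.  83.  65.] [508.8  63.7   0. ]
top beaker 0.16 [437. 278.  30.  32.] [ 541.8 -136.2    0. ]
top small_bottle 0.91 [434. 213.  24.  20.] [ 714.1 -128.6    0. ]
top test_button_top 0.58 [345. 298.  10.   8.] [485.4 102.8   0. ]
wrist [ 232.9 -505.2  383.8] [-0.3 -0.1 -1. ]
```

```bash
python3 - <<'E'
import cv2
s=cv2.imread('pics/scene.png')[130:430,150:550]
cv2.imwrite('pics/s2.png',cv2.resize(s,(800,600),interpolation=cv2.INTER_CUBIC))
s=cv2.imread('pics/top.png')[190:340,300:500]
cv2.imwrite('pics/t2.png',cv2.resize(s,(800,600),interpolation=cv2.INTER_CUBIC))
E
```

```text
(no output)
```

View pics/s2.png

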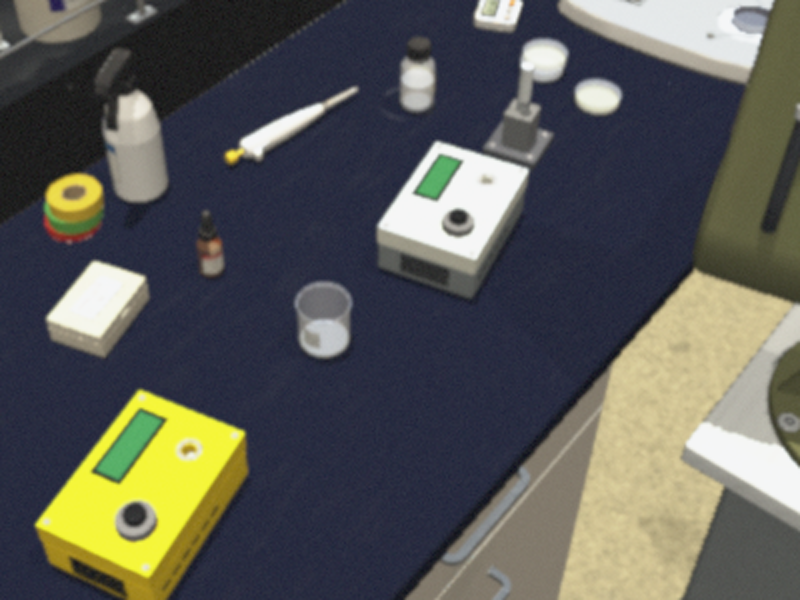

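View pics/t2.png

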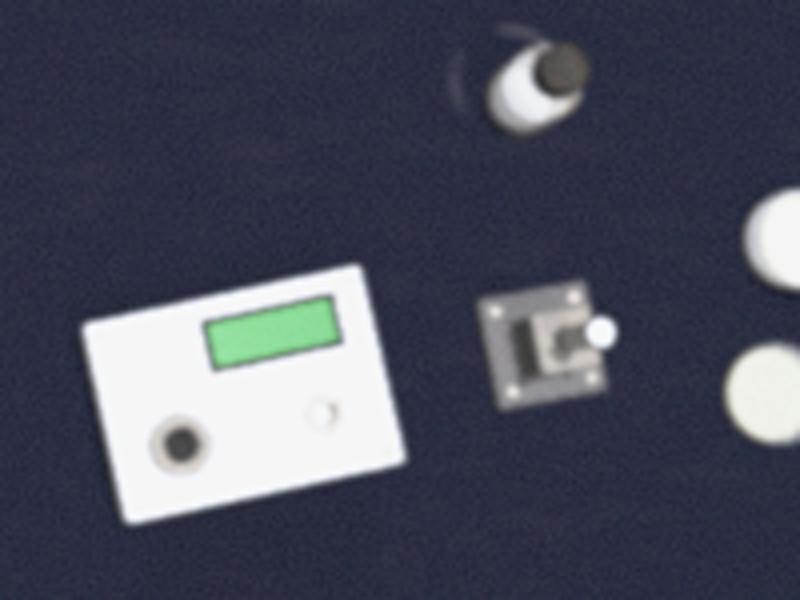

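The scene picture shows two controller-shaped boxes: yellow at about (221,381) and grey/off-white at (377,240). The description calls for grey with an off-white top, so I take the second one, and both enlarged crops confirm it. In the top view, the push button is at (345,300.7), the opening at (380.5,293), and the stylus's upper end at (450,273) with the stand to the right.

```bash
python3 - <<'E'
from h import *
np.set_printoptions(precision=3,suppress=True)
T=T_cam('top')
b=atz('top',[[345,300.7]],T,91)[0];a=atz('top',[[380.5,293]],T,70)[0];s=atz('top',[[450,273]],T,132)[0]
print('btn',b,'ap',a,'sty',s,'dist',np.linalg.norm((b-a)[:2]))
d=(b-a)[:2];print('yaw',np.arctan2(d[1],d[0])-np.pi/2)
cor=atz('top',[[320.5,271.5],[390,256.5],[401.5,305.5],[332,320.5]],T,70);print(cor,cor.mean(0))
plate=atz('top',[[419.5,264.8],[446.5,260.8],[451.5,287.5],[425,292]],T,12);print(plate.mean(0))
st=read_state();print(st['eef_rot'],calibration('wrist')['hand_eye'])
Rm=R.from_euler('xyz',st['eef_rot']).as_matrix();print(Rm)
for n,t in [('b',b),('s',s)]: print(n,Rm.T@(t-st['eef_pos'])/50)
E
```

```text
btn [477.99  110.122  91.   ] ap [498.756  22.821  70.   ] sty [ 546.826 -127.468  132.   ] dist 89.73707266548712
yaw 0.23352400984251775
[[546.617 168.595  70.   ]
 [587.734   0.326  70.   ]
 [470.077 -28.257  70.   ]
 [430.467 138.356  70.   ]] [508.724  69.755  70.   ]
[ 546.513 -128.478   12.   ]
[3.142 0.    0.294] [[  -0.002   -0.964   -0.265   76.619]
 [   1.      -0.002   -0.002    1.049]
 [   0.001   -0.265    0.964 -201.427]
 [   0.       0.       0.       1.   ]]
[[ 0.957  0.29  -0.   ]
 [ 0.29  -0.957 -0.   ]
 [-0.     0.    -1.   ]]
b [  9.788 -10.34    1.839]
s [ 9.73  -5.393  1.019]
```

```bash
python3 -m jog '[[0,[0.65,-0.628,0],0],[0,[0.65,-0.628,0],0],[0,[0.65,-0.628,0],0],[0,[0.65,-0.628,0],0],[0,[0.65,-0.628,0],0],[0,[0.65,-0.628,0],0],[0,[0.65,-0.628,0],0],[0,[0.65,-0.628,0],0],[0,[0.65,-0.628,0],0],[0,[0.65,-0.628,0],0],[0,[0.65,-0.628,0],0],[0,[0.65,-0.628,0],0],[0,[0.65,-0.628,0],0],[0,[0.65,-0.628,0],0],[0,[0.65,-0.628,0],0],[0,[0,0,0],0],[0,[0,0,0],0]]'
python3 - <<'E'
from h import *
import cell
np.set_printoptions(precision=3,suppress=True)
print(getattr(cell,'grasp_offset',None),[k for k in dir(cell) if not k.startswith('__')])
st=read_state();im=camera('wrist');save('w1.png',im);np.savez('w1',p=st['eef_pos'],r=st['eef_rot'])
print(st['clock'],st['eef_pos'],st['eef_rot'],st['wrist_force'])
T=T_cam('wrist',st)
for q in ['test_button_top','controller','stand']:
    for r in regions_of('wrist',q)[:3]: print(q,r['conf'],np.array(r['rect']))
print(proj('wrist',[[478,110,91],[498.8,22.8,70],[498.8,22.8,56],[546.8,-127.5,132]],T))
E
```

```text
clock: 2.9
eef_pos: [489.3, 66.0, 182.6]
eef_rot: [-3.142, 0.001, 0.296]
wrist_force: [-0.3, -0.3, 0.1]
finger_gap: -0.0
finger_force: 0.0
18.8 ['Unreachable', 'calibration', 'camera', 'grasp_offset', 'read_state', 'regions_of', 'sign_off']
2.9 [489.301  65.977 182.573] [-3.142  0.001  0.296] [-0.257 -0.277  0.142]
test_button_top 0.76 [260.9 237.6  24.2  26.1]
test_button_top 0.6 [567.5 246.8  70.6  41.1]
test_button_top 0.25 [ 83.3 117.9  96.1  73.3]
controller 0.8 [320.5 202.8 210.6 154.1]
[[257.053 235.858]
 [366.36  235.817]
 [364.329 231.895]
 [594.293 254.152]]
```

View pics/w1.png

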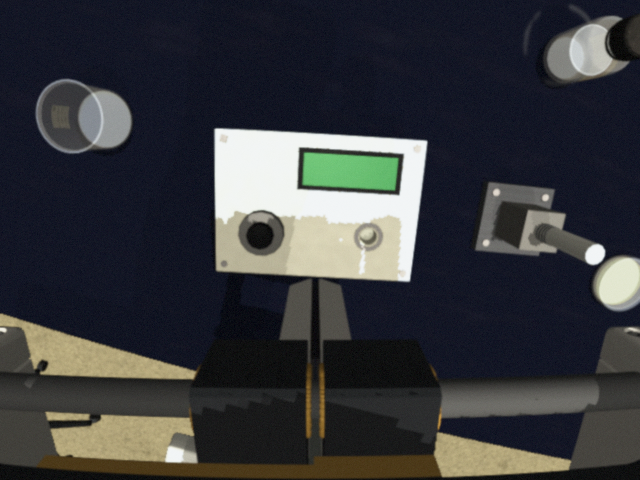

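The wrist view shows the off-white unit. The button is at (260,234), the rimmed opening at (368,236), and the stylus's top end at (595,254). All are within 3 px of the prediction from the top camera.

```bash
python3 - <<'E'
from h import *
np.set_printoptions(precision=2,suppress=True)
w=np.load('w1.npz');st=dict(eef_pos=w['p'],eef_rot=w['r']);T=T_cam('wrist',st)
im=cv2.imread('pics/w1.png')
g=cv2.cvtColor(im,cv2.COLOR_BGR2GRAY)
m=(g[210:258,236:284]<45).astype(np.uint8);M=cv2.moments(m,True);print('dark',M['m10']/M['m00']+236,M['m01']/M['m00']+210,M['m00'])
b=atz('wrist',[[M['m10']/M['m00']+236,M['m01']/M['m00']+210]],T,91)[0];a=atz('wrist',[[368,236]],T,70)[0]
print(b,a,b-a,np.linalg.norm((b-a)[:2]),atz('wrist',[[595,254]],T,132))
Rm=R.from_euler('xyz',w['r']).as_matrix();print(Rm.T@(np.array([479,109,94])-w['p'])/50)
cv2.imwrite('pics/w1c.png',cv2.resize(im[200:275,210:410],(800,300),interpolation=cv2.INTER_CUBIC))
E
```

```text
dark 259.62996389891697 235.30685920577616 554.0
[479.03 108.15  91.  ] [499.05  21.41  70.  ] [-20.02  86.74  21.  ] 89.02083257823445 [[ 547.06 -127.98  132.  ]]
[ 0.06 -0.88  1.77]
```

View pics/w1c.png

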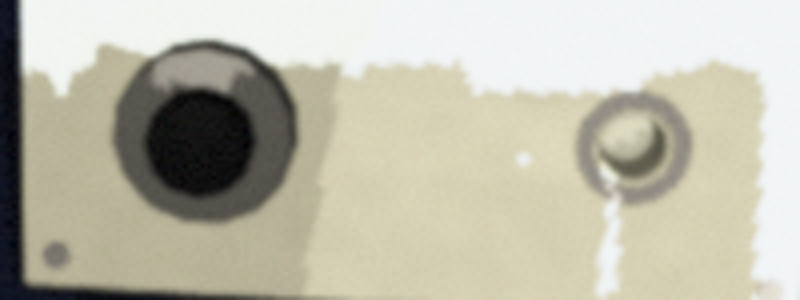

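The crop shows the button's dark disc centred at (260,235.7) and the rim at (368.5,236.7). I'm moving to press the button.

```bash
python3 -m jog '[[0,[0.03,-0.44,0.4],0],[0,[0.03,-0.44,0.4],0],[0,[0,0,0.4],0],[0,[0,0,0.4],0],[0,[0,0,0.17],0],[0,[0,0,0.04],0],[0,[0,0,0.04],0],[0,[0,0,0.02],0],[0,[0,0,0.02],0]]'
```

```text
clock: 4.0
eef_pos: [479.9, 108.5, 89.0]
eef_rot: [3.141, -0.001, 0.294]
wrist_force: [0.4, -0.0, -0.3]
finger_gap: 0.4
finger_force: 0.0
```

```bash
python3 -m jog '[[0,[0,0,0.02],0],[0,[0,0,0.02],0],[0,[0,0,0],0]]'
```

```text
clock: 4.3
eef_pos: [479.6, 108.6, 86.4]
eef_rot: [3.142, 0.0, 0.294]
wrist_force: [0.4, -0.6, -0.4]
finger_gap: 0.4
finger_force: 0.0
```

```bash
python3 -m jog '[[0,[0,0,0.02],0],[0,[0,0,0.02],0],[0,[0,0,0],0]]'; python3 - <<'E'
from h import *
print(read_state()['wrist_force'],read_state()['moment'],read_state()['effort'])
save('w2.png',cv2.resize(camera('wrist')[120:360,160:480],(800,600)))
E
```

```text
clock: 4.6
eef_pos: [479.5, 108.5, 84.3]
eef_rot: [-3.142, 0.0, 0.294]
wrist_force: [1.0, 0.1, 0.5]
finger_gap: 0.5
finger_force: 0.0
[0.95793364 0.11636771 0.53058621] [-0.0005868   0.01914184  0.0007801 ] [ 9.52922419e-04 -4.79303026e+01 -3.11372423e+01  2.34493101e-02
 -1.13289314e-01 -3.00170495e-05]
```

View pics/w2.png

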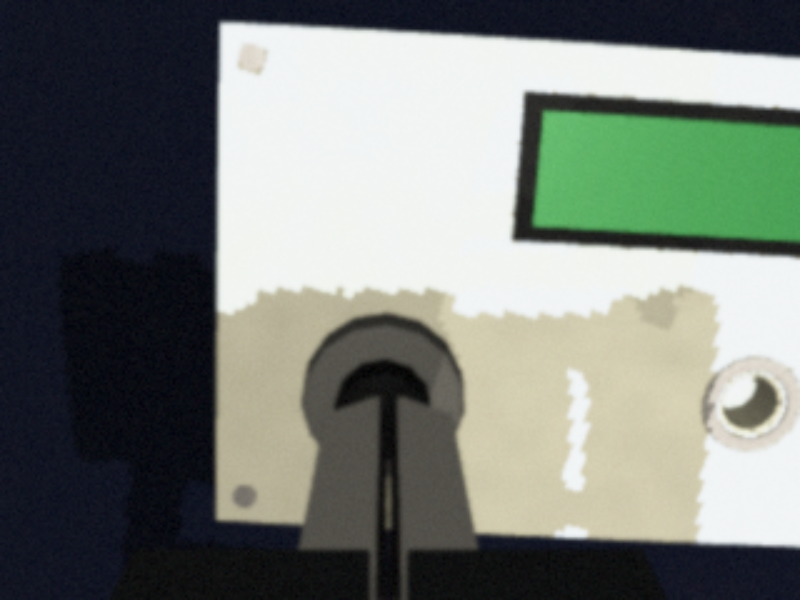

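The picture shows the fingertips over the button's dark disc at about (385,395) in the crop, not yet pressed. I'll go lower in small steps.

```bash
python3 -m jog '[[0,[0,0,0.02],0],[0,[0,0,0.02],0],[0,[0,0,0],0]]'
```

```text
clock: 4.95
eef_pos: [479.5, 108.6, 82.3]
eef_rot: [-3.142, 0.0, 0.294]
wrist_force: [-0.7, 0.7, -0.4]
finger_gap: 0.7
finger_force: 0.0
```

```bash
python3 -m jog '[[0,[0,0,0.02],0],[0,[0,0,0.02],0],[0,[0,0,0],0]]'
```

```text
clock: 5.25
eef_pos: [479.5, 108.5, 80.3]
eef_rot: [-3.142, 0.0, 0.294]
wrist_force: [0.4, -0.4, -0.2]
finger_gap: 0.4
finger_force: 0.0
```

```bash
python3 - <<'E'
from h import *
np.set_printoptions(precision=2,suppress=True)
st=read_state();print(st['eef_pos'],st['joints'])
im=camera('wrist');np.savez('w3',p=st['eef_pos'],r=st['eef_rot']);save('w3f.png',im)
T=T_cam('wrist',st)
print(proj('wrist',[st['eef_pos'],[479,109,91],[479,109,86],[499,22,70]],T),calibration('wrist')['mtx'])
for x in (-19,19): 
  print('collar',proj('wrist',[[479-x*np.sin(.2335),109+x*np.cos(.2335),82]],T))
save('w3.png',cv2.resize(im[190:340,220:420],(800,600),interpolation=cv2.INTER_CUBIC))
E
```

```text
[479.54 108.54  80.29] [0.15 0.29 1.79 0.   1.06 1.43]
[[313.87 279.55]
 [312.67 287.36]
 [312.74 283.93]
 [461.76 282.85]] [[382.17   0.   314.89]
 [  0.   382.17 243.07]
 [  0.     0.     1.  ]]
collar [[346.74 283.14]]
collar [[278.76 279.39]]
```

View pics/w3.png

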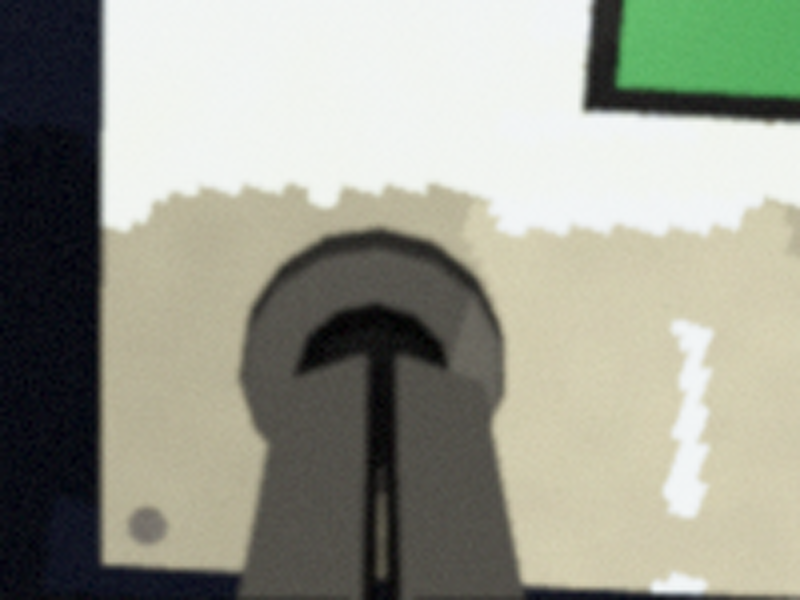

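```bash
python3 - <<'E'
from h import *
np.set_printoptions(precision=1,suppress=True)
for f,c in (('w1.npz',None),('w3.npz',None)):
  w=np.load(f);st=dict(eef_pos=w['p'],eef_rot=w['r']);T=T_cam('wrist',st)
  ux=R.from_euler('xyz',w['r']).as_matrix()[:,0]; B=np.array([479,109,0])
  for n,dx,zs in (('disc front',11,(91,86)),('collar front',19,(82,70)),('disc back',-11,(91,86)),('collar back',-19,(82,70))):
    print(f,n,[proj('wrist',[B+ux*dx+[0,0,z]],T)[0] for z in zs])
  print('fingertip pts x=8,z=0,-10,-20',[proj('wrist',[w['p']+ux*dx+[0,0,z]],T)[0][1] for dx in(0,8) for z in (0,10,20)])
E
```

```text
w1.npz disc front [array([258. , 221.4]), array([258.9, 220.1])]
w1.npz collar front [array([259.3, 209.3]), array([261.3, 206.7])]
w1.npz disc back [array([259.2, 248.4]), array([260. , 246.7])]
w1.npz collar back [array([261.1, 254.6]), array([263. , 250.5])]
fingertip pts x=8,z=0,-10,-20 [np.float64(279.5453489146463), np.float64(286.2054974980776), np.float64(293.51637681266857), np.float64(266.0498917730873), np.float64(272.14740108549427), np.float64(278.84970305919813)]
w3.npz disc front [array([312.6, 267.9]), array([312.7, 264.9])]
w3.npz collar front [array([312.7, 248.6]), array([312.8, 242.7])]
w3.npz disc back [array([312.8, 306.2]), array([312.8, 302.4])]
w3.npz collar back [array([312.9, 312.4]), array([313. , 303.6])]
fingertip pts x=8,z=0,-10,-20 [np.float64(279.54534891464624), np.float64(286.19461445344285), np.float64(293.49368478280593), np.float64(266.0498917730871), np.float64(272.1362714039716), np.float64(278.82646364281635)]
```

```bash
python3 -m jog '[[0,[0,0,0.02],0],[0,[0,0,0.02],0],[0,[0,0,0],0]]'
```

```text
clock: 5.6
eef_pos: [479.5, 108.5, 78.3]
eef_rot: [-3.142, 0.0, 0.294]
wrist_force: [0.3, -0.3, 0.0]
finger_gap: 0.8
finger_force: 0.0
```

```bash
python3 -m jog '[[0,[0,0,0.02],0],[0,[0,0,0.02],0],[0,[0,0,0],0]]'
```

```text
clock: 5.9
eef_pos: [479.5, 108.5, 76.3]
eef_rot: [-3.142, 0.0, 0.294]
wrist_force: [-0.2, -0.4, -0.2]
finger_gap: 0.3
finger_force: 0.0
```

```bash
python3 - <<'E'
from h import *
im=camera('scene');save('s4.png',cv2.resize(im[170:290,300:460],(800,600),interpolation=cv2.INTER_CUBIC))
T=T_cam('scene');p=read_state()['eef_pos']
print((proj('scene',[p,[479,109,91],[479,109,82],[479,109,70],[499,22,70]],T)-[300,170])*5)
E
```

```text
[[392.29307704 350.48072379]
 [394.6437317  327.95190922]
 [393.46477399 342.53275815]
 [391.91048363 361.76269061]
 [466.17720939 247.27917041]]
```

View pics/s4.png

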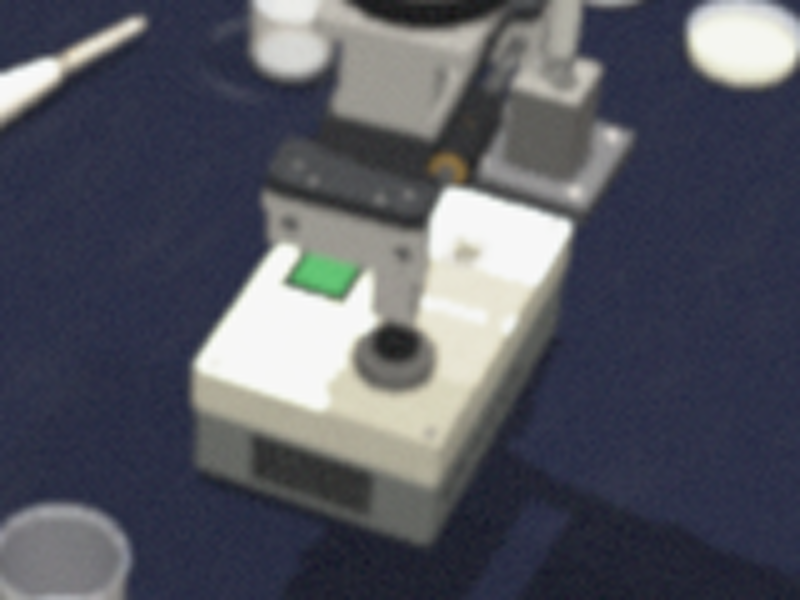

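The scene crop shows the fingertip ending at about (397,322), just above the button disc at (395,342). So the real fingertips are some 17 mm higher than the TCP and have not touched yet. I'll continue down while watching the force.

```bash
python3 -m jog '[[0,[0,0,0.02],0],[0,[0,0,0.02],0],[0,[0,0,0.02],0],[0,[0,0,0],0]]'
```

```text
clock: 6.35
eef_pos: [479.5, 108.5, 73.3]
eef_rot: [-3.142, 0.0, 0.294]
wrist_force: [-0.5, -0.1, -0.1]
finger_gap: 0.2
finger_force: 0.0
```

```bash
python3 -m jog '[[0,[0,0,0.02],0],[0,[0,0,0.02],0],[0,[0,0,0.02],0],[0,[0,0,0],0]]'
```

```text
clock: 6.75
eef_pos: [479.5, 108.5, 70.3]
eef_rot: [-3.142, 0.0, 0.294]
wrist_force: [-0.1, 0.4, 0.4]
finger_gap: 0.5
finger_force: 0.0
```

```bash
python3 -m jog '[[0,[0,0,0.02],0],[0,[0,0,0.02],0],[0,[0,0,0],0]]'
```

```text
clock: 7.05
eef_pos: [479.7, 108.6, 68.4]
eef_rot: [-3.142, -0.0, 0.294]
wrist_force: [-0.1, -0.5, 2.5]
finger_gap: 0.4
finger_force: 0.6
```

Contact. Now I'll press the full 5 mm.

```bash
python3 -m jog '[[0,[0,0,0.02],0],[0,[0,0,0.02],0],[0,[0,0,0.02],0],[0,[0,0,0],0]]'
```

```text
clock: 7.45
eef_pos: [479.7, 108.6, 65.4]
eef_rot: [-3.142, -0.0, 0.294]
wrist_force: [-0.4, -0.3, 3.4]
finger_gap: 0.2
finger_force: 1.4
```

```bash
python3 -m jog '[[0,[0,0,0.02],0],[0,[0,0,0],0]]'
```

```text
clock: 7.65
eef_pos: [479.7, 108.6, 64.5]
eef_rot: [3.142, -0.0, 0.294]
wrist_force: [-0.5, 0.2, 2.6]
finger_gap: 0.4
finger_force: 1.7
```

```bash
python3 -m jog '[[0,[0,0,0.02],0],[0,[0,0,0],0]]'
```

```text
clock: 7.85
eef_pos: [479.7, 108.6, 63.7]
eef_rot: [3.142, -0.0, 0.294]
wrist_force: [-2.1, 0.5, 6.9]
finger_gap: 0.5
finger_force: 3.3
```

```bash
python3 -m jog '[[0,[0,0,0.02],0],[0,[0,0,0],0]]'
```

```text
clock: 8.05
eef_pos: [479.8, 108.6, 63.5]
eef_rot: [3.141, -0.001, 0.294]
wrist_force: [-6.6, 0.2, 16.7]
finger_gap: 0.5
finger_force: 8.4
```

The hard stop is clear at 16.7 N after about 5 mm of travel, so the button is fully down. Now I release it and move above the stylus.

```bash
python3 -m jog '[[0,[0,0,-0.5],0],[0,[0,0,-0.5],0],[0,[0,0,-0.5],0],[50,[0,0,-0.5],0],[50,[0,0,-0.5],0],[50,[-0.01,0.615,0],0],[50,[-0.01,0.615,0],0],[50,[-0.01,0.615,0],0],[50,[-0.01,0.615,0],0],[50,[-0.01,0.615,0],0],[50,[-0.01,0.615,0],0],[50,[-0.01,0.615,0],0],[50,[-0.01,0.615,0],0],[50,[0,0,0],0],[50,[0,0,0],0]]'
python3 - <<'E'
from h import *
np.set_printoptions(precision=2,suppress=True)
st=read_state();print(st['clock'],st['eef_pos'],st['eef_rot'],st['finger_gap'])
im=camera('wrist');sc=camera('scene');np.savez('w5',p=st['eef_pos'],r=st['eef_rot']);save('w5.png',im);save('s5.png',sc)
T=T_cam('wrist',st)
print(proj('wrist',[[547,-128,132],st['eef_pos']],T),proj('scene',[[547,-128,132],[547,-128,62],st['eef_pos']],T_cam('scene')))
for c in('wrist','scene'):
  for r in regions_of(c,'stylus')[:2]: print(c,r['conf'],np.array(r['rect']))
a=cv2.resize(im[180:380,220:420],(400,400),interpolation=cv2.INTER_CUBIC);b=cv2.resize(sc[130:230,360:460],(400,400),interpolation=cv2.INTER_CUBIC)
save('c5.png',np.hstack([a,b]))
E
```

```text
clock: 9.55
eef_pos: [546.8, -128.2, 186.8]
eef_rot: [-3.141, 0.001, 0.293]
wrist_force: [0.4, 0.6, 0.2]
finger_gap: 50.1
finger_force: 0.0
9.55 [ 546.77 -128.19  186.84] [-3.14  0.    0.29] 50.073020210759246
[[314.07 251.14]
 [313.87 279.54]] [[414.21 162.14]
 [411.43 184.54]
 [416.64 143.51]]
wrist 0.56 [314.3 242.   24.2  43.2]
wrist 0.3 [ 26.5 233.7  24.5  22.2]
scene 0.49 [412.3 172.2   8.4  26.5]
```

View pics/c5.png

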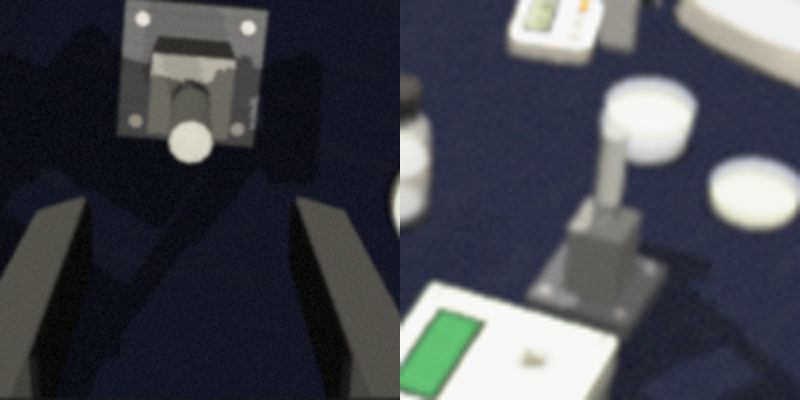

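The wrist crop (left) shows the stylus's top at (315,251), exactly where predicted, midway between the open fingers. Their tips are about 22 mm behind the TCP, which agrees with the button contact height. So I grip with the TCP at about z 66, which puts the tips at about 88.

```bash
python3 -m jog '[[50,[0,0,0.4],0],[50,[0,0,0.4],0],[50,[0,0,0.4],0],[50,[0,0,0.4],0],[50,[0,0,0.4],0],[50,[0,0,0.4],0],[50,[0,0,0],0],[0,[0,0,0],0],[0,[0,0,0],0],[0,[0,0,0],0],[0,[0,0,0],0],[0,[0,0,0],0],[0,[0,0,0],0],[0,[0,0,0],0]]' 40
python3 - <<'E'
from h import *
im=camera('wrist');sc=camera('scene')
a=cv2.resize(im[180:380,220:420],(400,400),interpolation=cv2.INTER_CUBIC);b=cv2.resize(sc[130:230,360:460],(400,400),interpolation=cv2.INTER_CUBIC)
save('c6.png',np.hstack([a,b]))
E
```

```text
clock: 11.15
eef_pos: [547.2, -128.1, 67.8]
eef_rot: [3.141, -0.001, 0.294]
wrist_force: [-1.2, -0.3, 5.3]
finger_gap: 15.2
finger_force: 40.0
```

View pics/c6.png

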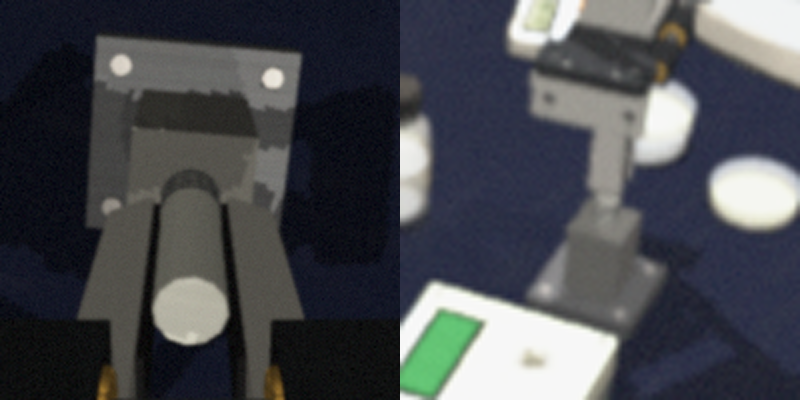

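The stylus is gripped: 15.2 mm gap, 40 N, and the crop shows the handle between the pads with the white end at crop (190,310). I'm lifting it and carrying it over the opening.

```bash
python3 -m jog '[[0,[0,0,-0.1],0],[0,[0,0,-0.4],0],[0,[0,0,-0.5],0],[0,[0,0,-0.5],0],[0,[0,0,-0.5],0],[0,[-0.01,-0.4,0],0],[0,[-0.01,-0.4,0],0],[0,[-0.01,-0.4,0],0],[0,[-0.01,-0.4,0],0],[0,[-0.01,-0.4,0],0],[0,[-0.01,-0.4,0],0],[0,[0,-0.4,0],0],[0,[0,-0.355,0],0],[0,[0,0,0],0],[0,[0,0,0],0],[0,[0,0,0],0]]'
python3 - <<'E'
from h import *
np.set_printoptions(precision=2,suppress=True)
st=read_state();p=st['eef_pos'];print(p,st['eef_rot'])
im=camera('wrist');sc=camera('scene');tp=camera('top');np.savez('w7',p=p,r=st['eef_rot'])
T=T_cam('wrist',st)
print('wrist ap pred',proj('wrist',[[498.7,22,70],p-[0,0,66]],T))
print('scene tip,ap pred (crop)',(proj('scene',[p-[0,0,66],p-[0,0,6],[498.7,22,70]],T_cam('scene'))-[345,170])*4)
save('w7.png',im);save('s7.png',sc);save('t7.png',tp)
a=cv2.resize(im[180:380,220:420],(400,400),interpolation=cv2.INTER_CUBIC);b=cv2.resize(sc[170:270,345:445],(400,400),interpolation=cv2.INTER_CUBIC)
save('c7.png',np.hstack([a,b]))
E
```

```text
clock: 12.85
eef_pos: [498.4, 21.7, 167.1]
eef_rot: [-3.141, 0.0, 0.293]
wrist_force: [-0.2, -1.0, -0.1]
finger_gap: 15.4
finger_force: 40.0
[498.37  21.68 167.1 ] [-3.14  0.    0.29]
wrist ap pred [[314.11 236.02]
 [314.25 247.15]]
scene tip,ap pred (crop) [[198.19 157.97]
 [206.45  77.07]
 [193.36 198.03]]
```

View pics/c7.png

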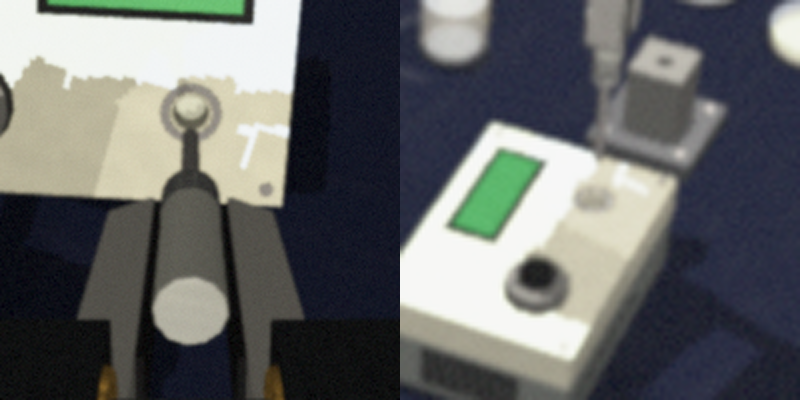

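The wrist crop shows the rim at (315.5,235) and the stylus tip at (315,245), and the scene crop agrees to about 1 mm. I make a 1.5 mm correction along tool x, then lower it into the well.

```bash
python3 -m jog '[[0,[0.03,0.01,0.1],0],[0,[0,0,0.1],0],[0,[0,0,0.1],0],[0,[0,0,0.1],0],[0,[0,0,0.1],0],[0,[0,0,0.1],0],[0,[0,0,0.1],0],[0,[0,0,0.1],0],[0,[0,0,0],0]]'
```

```text
clock: 13.9
eef_pos: [499.7, 22.0, 126.7]
eef_rot: [-3.141, 0.001, 0.294]
wrist_force: [0.2, 0.5, -0.7]
finger_gap: 15.6
finger_force: 40.0
```

```bash
python3 -m jog '[[0,[0,0,0.03],0],[0,[0,0,0.03],0],[0,[0,0,0.03],0],[0,[0,0,0.03],0],[0,[0,0,0],0]]'
```

```text
clock: 14.4
eef_pos: [500.1, 22.0, 121.5]
eef_rot: [3.142, -0.0, 0.294]
wrist_force: [-0.4, -0.3, 1.8]
finger_gap: 15.6
finger_force: 40.0
```

It touched the reset button at the expected height. Now I press on.

```bash
python3 -m jog '[[0,[0,0,0.03],0],[0,[0,0,0.03],0],[0,[0,0,0.02],0],[0,[0,0,0],0]]'
```

```text
clock: 14.8
eef_pos: [500.2, 22.0, 117.5]
eef_rot: [3.142, -0.0, 0.294]
wrist_force: [0.1, 0.4, 3.3]
finger_gap: 15.1
finger_force: 40.0
```

```bash
python3 -m jog '[[0,[0,0,0.02],0],[0,[0,0,0],0]]'
```

```text
clock: 15.0
eef_pos: [500.2, 22.0, 116.7]
eef_rot: [3.141, -0.001, 0.294]
wrist_force: [-0.1, -0.6, 6.0]
finger_gap: 15.3
finger_force: 40.0
```

```bash
python3 -m jog '[[0,[0,0,0.01],0],[0,[0,0,0],0],[0,[0,0,0],0],[0,[0,0,0],0],[0,[0,0,0],0],[0,[0,0,0],0]]'
```

```text
clock: 15.6
eef_pos: [500.4, 22.0, 116.5]
eef_rot: [3.141, -0.001, 0.294]
wrist_force: [-0.8, -0.1, 8.6]
finger_gap: 15.2
finger_force: 40.0
```

It's on the rigid stop: 8.6 N and steady, grip 40 N.

```bash
python3 -c "
from cell import *
s=read_state();print(s['wrist_force'],s['finger_force']);print(sign_off())"
```

```text
[-0.8373494  -0.12753004  8.64133751] 40.00270577555057
the job is handed in; nothing more can be done
None
```

I handed the job in at 15.6 s: the push button was pressed to its stop and released, and the stylus, gripped at 40 N, holds the reset button on its stop with about 8.6 N; the bystanders were kept clear, and no verdict came back.

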